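# Hang the blue coated test panel on the drying stand

### The arm

A 6-joint arm with a two-finger parallel gripper is mounted at the origin on the work surface. World frame = base frame: x ahead of the robot, y to its left, z up, the work surface at z = 0. Lengths are in m, angles in rad, forces in N, time in s.
With the tool pointing down it reaches from about 0.375 to 0.9 m from the base axis. Payload 3.1 kg.
Tool frame: the origin (TCP) lies on the centre line of the jaws, within the pads' length; the fingertips stand robot.tcp_to_tips ahead of it and the grasp point (between the pads) lies 3 mm ahead of it (robot.tcp_to_tips is the distance from the TCP to the fingertips, in m); z points along the fingers, y is the line along which they close (so a half turn about z gives the same grasp; the last joint's range is limited). The gripper opens to 87 mm and grips with 3 to 60 N. Pads are 19 mm wide; open, the fingers measure 117 mm over their backs; the gripper's body (75 mm by 190 mm) begins 51 mm behind the grasp point.
Start: joints at [-1.524, 0.527, 1.433, -0, 1.181, -0.178], TCP at [0.14, -0.609, 0.245] pointing down, gripper open.
Joint ranges: [-3.08, 3.08], [-0.75, 2.2], [0.22, 2.44], [-1.43, 4.57], [0, 2.65], [-2.85, 2.85]. Speed limits (rad/s): [2.79, 2.79, 3.14, 3.14, 3.14, 3.14].

### API

Orientations are given as a unit quaternion [x, y, z, w].
In Python, from rig import robot gives the robot as it stands. The module is installed in compiled form; this text tells all that it offers.
- The arm moves only by the shell command python3 -m jog 'ROWS' [FORCE]. ROWS is JSON, one flat list of numbers, 5 for each row, row after row: the finger opening in m, from 0 to 0.087, then the shift along the tool's x, y, z in m, then the turn about the tool's z in units of 10 degrees (1.0 is 10 degrees). In form: [claw, x, y, z, roll, claw, x, y, z, roll, ...]. A call has 1 to 20 rows; each row shifts and turns the commanded pose from where the row before left it, along the tool's axes as they then stand; what a row does not reach is not made up. A row lasts 1/8 s, in which the tool goes at most 62.5 mm and 10.7 degrees, less where a joint would pass 70% of its speed; a pose out of reach is approached as far as the arm can. A call with a gripper value outside its range is refused whole. The fingers move at their own pace and stop on an object; FORCE is the grip in N (left out, the last holds). Time passes only in rows, so rows that do not move let the fingers close. It gives the time, the measured TCP pose, the force, the opening and the grip force at its end, in the units of the state.
- robot.get_obs(): the state, without advancing time (a new reading comes with each control period).
- robot.camera(name): name is "side" or "top"; returns the picture (400x640x3 uint8, blue, green, red); there is no depth.
- robot.camera_model(name): a dict with "fx", "fy", "cx", "cy" (pixels), "R" (3x3) and "t" (3): a world point X has camera coordinates R X + t. Camera axes: x right, y down, z forward; pixel columns grow to the right and rows downward; lengths in m; the calibration is good to about 2 mm. A picture is of the moment at which its call begins. camera_model takes no time and is no camera call.
- robot.hand_in(): hands the job in; it is judged then, once.
Trained networks look in the newest picture that a camera, given by its name, has taken for a name from the list of things; names that differ only in an ending like _2 or _b are one class to them, and where a whole thing is asked for, a point or a joint stands for the part that bears it (a point fixed in the world has none). Each returns a list of dicts, best first, with "conf" (0 to 1); they miss things now and then, are a little off and sometimes report something else, mostly with a low value. They report only what shows in the picture. A call takes as long as a camera call. They do not tell look-alikes from the thing itself.
- robot.look_for(camera, label): "extent" ([centre column, centre row, width, height] in pixels, round what is visible of it).
- robot.outline_of(camera, label): "region" (400x640 bool, what is visible of it) and "extent" ([centre column, centre row, width, height] in pixels, round what is visible of it).
The state is a dict: "time": time; "q": joint angles; "joint_velocities": joint speeds; "joint_torque": joint torques, N m; "position": TCP position; "tool_rot": TCP orientation; "ft_force": force on the tool from outside, world axes, zero at the start; "moment": the same for the moment, N m; "grip_width": finger opening in m; "grip_force": force on a finger pad.
Only numpy, scipy, OpenCV 4.12 (cv2) and the standard library are available. Lean on these libraries where they do the work, as an engineer would, in place of code of your own. Each camera call takes 0.05 s, during which the arm holds its last target. There are 200 camera calls.

### The job

Take the blue test panel out of the white slotted rack and hang it by its eye on the peg of the drying stand, so that it hangs there freely, at rest. Leave the white and the green panel standing in the rack.

Things in the scene. Friction and masses are not known exactly. Their poses are not given: they have to be found in the camera images.
- blue_grip (a point): Loose blue panel (about 0.15 kg) upright in the rack; point: centre of its grip. x = its normal, y = width, z up. Plate 6 mm thick, 64 wide, 108 high; on its top edge the grip, 14 thick (x), 32 wide, 45 high, centre 130.5 above the plate's lower edge. Eye: round through-hole along x, 40 mm across, centre 60.5 mm straight below this point, 18 mm of plate above it. Front and back alike.
- peg (a point): Mid-length, on the axis, of the fixed stand's level steel peg, 8 mm thick, 140 mm above the table. Free end to this frame's -x: straight 35 mm, then the end turns up 45 deg (ends 49 mm away, 14 mm above the axis). 45 mm to +x: axis of its 18 mm post, no higher than the peg. Foot 150 x 120 x 12 mm centred below. A hung panel's grip centre is about 44 mm above this point.
- white_grip (a point): Centre of the grip of the white panel, a twin of the blue one, to stay in the rack. Rack: fixed, white, 70 x 270 mm, 42 mm high; three slots in a row along its length, 85 mm apart, panels in any order, faces across the rack. Plates stand 30 mm deep in the slots (floor 12 mm above the table, 1 mm play per face) and lift straight out. Tops 165 mm above the table.
- green_grip (a point): Centre of the grip of the green panel, a twin of the blue one in shape and size, to stay in its slot of the rack.
There are look-alikes about, which are no part of the job. Of the things that look like the part that bears blue_grip, the smallest one is meant. What is meant by the part that bears peg is not orange, and is the larger of those in its own colour.

How it is judged:
By the outcome, as a careful person would: the job done as asked, in the order asked, and still so for the second after the job is handed in, with the robot touching nothing.
It also fails if it takes over 48 s, if anything falls off the work surface, if the arm or the gripper's body presses on something with over 40 N, if the wrist force passes 120 N, or if a joint passes its speed limit or range.

## Working session

There is one attempt and no reset: what is moved stays moved. The work goes in short steps, Python scripts to look and compute and a shell command to move; the robot and the scene stay as the last step left them, time stands still between calls to the robot, and variables do not carry over. Pictures are saved under pics/ and viewed, at most 10 in all, crops included, and the job is handed in when it is done.

```bash
mkdir -p pics; python3 - <<'E'
from rig import robot
import cv2,numpy as np
for c in("side","top"):
    im=robot.camera(c); cv2.imwrite(f"pics/{c}0.png",im)
    m=robot.camera_model(c); R=np.array(m["R"]);t=np.array(m["t"]); print(c,m["fx"],m["fy"],m["cx"],m["cy"],R.round(3).tolist(),t.round(3), (-R.T@t).round(3))
    for l in("blue_grip","peg","white_grip","green_grip"):
        print(l,[(round(d["conf"],2),np.round(d["extent"]).tolist()) for d in robot.look_for(c,l)])
print(robot.tcp_to_tips, robot.get_obs())
E
```

```text
side 386.6649271118538 386.6649271118538 317.95413707092206 195.04854817372203 [[-0.937, -0.349, 0.015], [-0.254, 0.652, -0.715], [0.24, -0.673, -0.699]] [0.512 0.155 0.869] [0.311 0.663 0.711]
blue_grip [(0.81, [388.0, 127.0, 36.0, 63.0]), (0.64, [342.0, 127.0, 10.0, 44.0]), (0.63, [298.0, 128.0, 29.0, 67.0])]
peg [(0.83, [246.0, 337.0, 57.0, 53.0]), (0.78, [374.0, 252.0, 80.0, 91.0]), (0.64, [271.0, 251.0, 86.0, 86.0])]
white_grip [(0.69, [332.0, 146.0, 13.0, 43.0])]
green_grip [(0.82, [353.0, 112.0, 8.0, 48.0])]
top 368.8693860077675 368.8693860077675 323.17687929991797 200.32307298075852 [[0.026, -1.0, 0.004], [-0.99, -0.026, -0.137], [0.137, -0.001, -0.991]] [0.022 0.543 0.836] [0.422 0.037 0.902]
blue_grip [(0.97, [410.0, 148.0, 30.0, 55.0]), (0.64, [433.0, 195.0, 39.0, 15.0]), (0.61, [450.0, 250.0, 51.0, 32.0])]
peg [(0.98, [252.0, 186.0, 55.0, 69.0]), (0.98, [281.0, 275.0, 64.0, 70.0]), (0.77, [180.0, 198.0, 39.0, 42.0])]
white_grip [(0.7, [395.0, 192.0, 31.0, 12.0])]
green_grip [(0.87, [473.0, 196.0, 49.0, 11.0])]
0.022 {'time': 0.5, 'q': array([-1.52352747e+00,  5.27528421e-01,  1.43275743e+00, -2.80192606e-06,
        1.18140054e+00, -1.78509576e-01]), 'joint_velocities': array([ 0.0002889 , -0.00111373,  0.00139198, -0.00031893,  0.00083684,
       -0.00044834]), 'joint_torque': array([-7.96907480e-04, -4.39604545e+01, -1.76789975e+01,  6.33813674e-02,
        5.15013852e-02, -3.48816775e-05]), 'position': array([ 0.13993525, -0.60907765,  0.2445126 ]), 'tool_rot': array([ 9.93634716e-01,  1.12650121e-01,  1.78001394e-06, -4.68520589e-05]), 'ft_force': array([ 0.24012559, -0.00824716,  0.32949923]), 'moment': array([ 0.02614497, -0.0049978 ,  0.0190958 ]), 'grip_force': 0.0, 'grip_width': 0.08739266040848152}
```

View pics/side0.png

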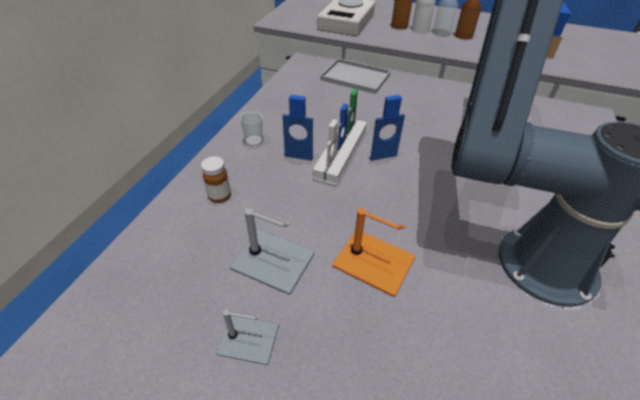

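View pics/top0.png

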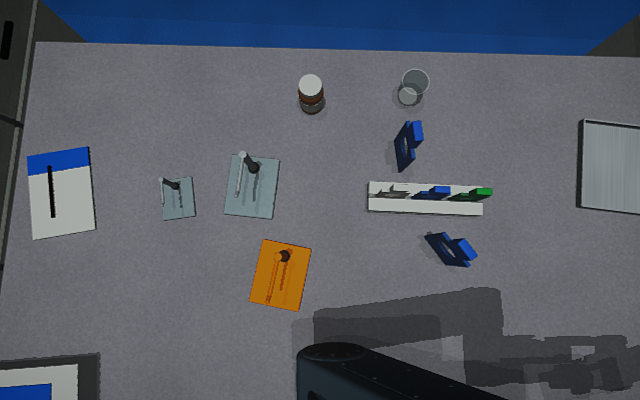

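Side view: the rack stands at (340,150) with white at (332,146), blue at (343,125) and green at (353,110). Blue candidates are in the rack (side 342,127 / top 433,195), free-standing and larger at side (298,128) / top (410,148), and at side (388,127) / top (450,250). I choose the rack one, which is the smallest.
Stands are large grey (side 271,251 / top 252,186), small grey (side 246,337 / top 180,198) and orange. I choose the large grey one.

```bash
python3 - <<'E'
from rig import robot
import cv2,numpy as np
tiles=[]
for c,(bx,by),(px,py) in(("top",(430,196),(252,186)),("side",(342,135),(271,245))):
    im=robot.camera(c)
    for (x,y),l in(((bx,by),"blue_grip"),((px,py),"peg")):
        d=min(robot.outline_of(c,l),key=lambda d:np.hypot(d["extent"][0]-x,d["extent"][1]-y)); print(c,l,d["conf"],d["extent"])
        r=d["region"]; np.save(f"{c}_{l}.npy",r)
        w,h=(66,49)
        cr=im[y-h:y+h,x-w:x+w]; cr=cv2.resize(cr,(398,298),interpolation=cv2.INTER_CUBIC)
        m=cv2.resize(r[y-h:y+h,x-w:x+w].astype(np.uint8),(398,298))
        cs,_=cv2.findContours(m,0,2); cv2.drawContours(cr,cs,-1,(0,0,255),1)
        tiles.append(cr)
cv2.imwrite("pics/crop.png",np.vstack([np.hstack(tiles[:2]),np.hstack(tiles[2:])]))
E
```

```text
top blue_grip 0.93 [434.4, 193.6, 37.7, 19.4]
top peg 0.77 [252.8, 185.0, 56.3, 71.8]
side blue_grip 0.62 [340.6, 127.1, 14.5, 44.7]
side peg 0.77 [272.6, 250.6, 88.0, 90.2]
```

View pics/crop.png

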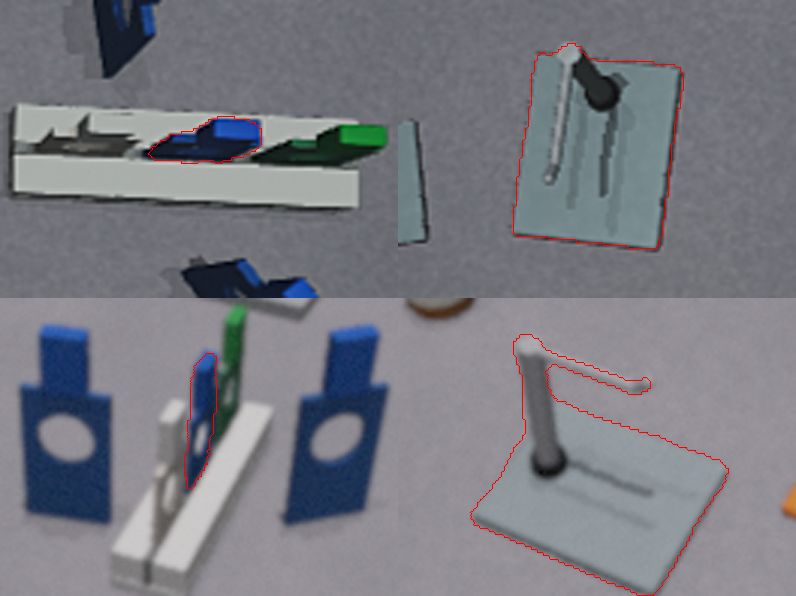

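```bash
cat >h.py <<'E'
import numpy as np,cv2
from rig import robot
from scipy.optimize import minimize
M={c:robot.camera_model(c) for c in("top","side")}
def proj(c,P):
    m=M[c]; X=np.asarray(P)@np.array(m["R"]).T+np.array(m["t"])
    return np.c_[m["fx"]*X[:,0]/X[:,2]+m["cx"],m["fy"]*X[:,1]/X[:,2]+m["cy"]]
def back(c,uv,z):
    m=M[c];R=np.array(m["R"]);o=-R.T@np.array(m["t"])
    d=R.T@np.array([(uv[0]-m["cx"])/m["fx"],(uv[1]-m["cy"])/m["fy"],1]); return o+d*(z-o[2])/d[2]
def box(x0,x1,y0,y1,z0,z1): return np.array([[x,y,z] for x in(x0,x1) for y in(y0,y1) for z in(z0,z1)])
S=4
def sil(c,parts,p):
    cs,sn=np.cos(p[2]),np.sin(p[2]); im=np.zeros((400*S,640*S),np.uint8)
    for P in parts:
        W=np.c_[p[0]+cs*P[:,0]-sn*P[:,1],p[1]+sn*P[:,0]+cs*P[:,1],P[:,2]]
        h=cv2.convexHull((((proj(c,W)+.5)*S)*16).astype(np.float32)).astype(np.int32); cv2.fillConvexPoly(im,h,1,shift=4)
    return im
def fit(masks,parts,p0,sc=(.01,.01,.05)):
    big={c:cv2.resize(m.astype(np.uint8),None,fx=S,fy=S,interpolation=0) for c,m in masks.items()}
    def f(q):
        t=0
        for c,b in big.items():
            s=sil(c,parts,np.array(p0)+np.array(q)*sc); t-=(s&b).sum()/(s|b).sum()
        return t
    s=np.vstack([np.zeros(3),np.eye(3)])
    r=minimize(f,np.zeros(3),method="Nelder-Mead",options=dict(initial_simplex=s,maxfev=90))
    return np.array(p0)+r.x*sc,-r.fun/len(big)
PANEL=[box(-.003,.003,-.032,.032,.042,.12),box(-.007,.007,-.016,.016,.12,.165)]
PEG=[box(-.075,.075,-.06,.06,0,.012),box(.036,.054,-.009,.009,.012,.14),box(-.035,.045,-.004,.004,.136,.144),
     np.vstack([box(-.036,-.034,-.004,.004,.136,.144),box(-.05,-.047,-.004,.004,.151,.156)])]
E
python3 - <<'E'
from h import *
L=lambda c,l:np.load(f"{c}_{l}.npy")
f=lambda u,v:(364+u/3.015,147+v/3.04)
a,b,d=back("top",f(13,192),.042),back("top",f(357,207),.042),back("top",f(15,105),.042)
print("rack",a,b,d,np.degrees(np.arctan2(*(b-a)[:2])))
g=back("top",(440,193),.142)[:2]
for ms in(("top",),("side",),("top","side")): print("blue",ms,fit({c:L(c,"blue_grip") for c in ms},PANEL,[*g,.03]))
k=back("top",(252,187),.01)[:2]
for ms in(("top",),("side",),("top","side")): print("peg",ms,fit({c:L(c,"peg") for c in ms},PEG,[*k,-.05]))
E
```

```text
rack [ 0.52061272 -0.0697872   0.042     ] [ 0.51604073 -0.33754842  0.042     ] [ 0.58893627 -0.0707349   0.042     ] -179.02177788248602
blue ('top',) (array([ 0.55357881, -0.20350373, -0.03237886]), np.float64(0.8874414519906323))
blue ('side',) (array([ 0.55180129, -0.20026264, -0.00963685]), np.float64(0.8913484285231497))
blue ('top', 'side') (array([ 0.55293634, -0.20371325, -0.01785397]), np.float64(0.8853591862458294))
peg ('top',) (array([ 0.57718777,  0.21354   , -0.07975443]), np.float64(0.9700824828743184))
peg ('side',) (array([ 0.57640273,  0.21319048, -0.07580769]), np.float64(0.9423708617802395))
peg ('top', 'side') (array([ 0.57688518,  0.21343136, -0.07884677]), np.float64(0.9553733110892517))
```

```bash
python3 -m jog '[0.087,0,0,-0.012,-0.95, 0.087,0,0,-0.012,-0.95, 0.087,0,0,-0.012,-0.95, 0.087,0,0,-0.012,-0.95, 0.087,0,0,-0.012,-0.95, 0.087,0,0,-0.012,-0.95, 0.087,0,0,-0.012,-0.95, 0.087,0,0,-0.012,-0.95]' && python3 -m jog '[0.087,0.034,0.034,0,0, 0.087,0.034,0.034,0,0, 0.087,0.034,0.034,0,0, 0.087,0.034,0.034,0,0, 0.087,0.034,0.034,0,0, 0.087,0.034,0.034,0,0, 0.087,0.034,0.034,0,0, 0.087,0.034,0.034,0,0, 0.087,0.034,0.034,0,0, 0.087,0.034,0.034,0,0, 0.087,0.034,0.034,0,0, 0.087,0.034,0.034,0,0, 0.087,0,0,0,0]'
cat >>h.py <<'E'
from scipy.spatial.transform import Rotation as Ro
def togo(x,y,z,yaw):
    o=robot.get_obs();R=Ro.from_quat(o["tool_rot"]).as_matrix()
    dy=(yaw-np.arctan2(R[1,1],R[0,1])+np.pi/2)%np.pi-np.pi/2
    print("t",round(o["time"],2),"pos",o["position"].round(4),"move now-axes",(R.T@(np.array([x,y,z])-o["position"])).round(4),"roll",round(-np.degrees(dy)/10,3),"w",round(o["grip_width"],4),"gf",round(o["grip_force"],1),"F",o["ft_force"].round(1))
E
python3 -c "
from h import *
togo(.553,-.2035,.1475,-.017)"
```

```text
time: 1.8
position: [0.14, -0.609, 0.3409]
tool_rot: [0.712, 0.702, 0.0, -0.0]
ft_force: [-0.1, -0.5, 0.9]
grip_width: 0.0869
grip_force: 0.0
time: 3.42
position: [0.5573, -0.2062, 0.3404]
tool_rot: [0.712, 0.702, 0.0, 0.0]
ft_force: [-1.0, 0.6, -0.1]
grip_width: 0.0871
grip_force: 0.0
t 3.42 pos [ 0.5573 -0.2062  0.3404] move now-axes [ 0.0026 -0.0044  0.1929] roll 0.019 w 0.0871 gf 0.0 F [-1.   0.6 -0.1]
```

```bash
python3 -c "
from h import *
from scipy.optimize import minimize_scalar
for b,t,n in(((385,158),(392,97),'A'),((298,158),(298,97),'B')):
    p=back('side',b,0); r=minimize_scalar(lambda z:np.linalg.norm(proj('side',[[p[0],p[1],z]])[0]-t),bounds=(.05,.4),method='bounded'); print(n,p,r.x)
"
```

```text
A [ 0.42577258 -0.23863774  0.        ] 0.19837596235099245
B [ 0.66245542 -0.14538323  0.        ] 0.19894540381292986
```

```bash
python3 -m jog '[0.05,0.0025,-0.0045,0.03,0, 0.05,0,0,0.04,0, 0.05,0,0,0.04,0, 0.05,0,0,0,0, 0.05,0,0,0,0]'; python3 - <<'E'
from h import *
togo(.553,-.2035,.1475,-.017)
im=robot.camera("side"); cv2.imwrite("pics/s1.png",cv2.resize(im[60:220,240:480],(800,533),interpolation=cv2.INTER_CUBIC))
E
```

```text
time: 4.05
position: [0.5515, -0.2073, 0.2319]
tool_rot: [0.714, 0.7, 0.0, 0.001]
ft_force: [1.3, -0.0, 0.1]
grip_width: 0.0521
grip_force: 0.0
t 4.05 pos [ 0.5515 -0.2073  0.2319] move now-axes [0.0039 0.0013 0.0844] roll -0.013 w 0.0521 gf 0.0 F [ 1.3 -0.   0.1]
```

View pics/s1.png

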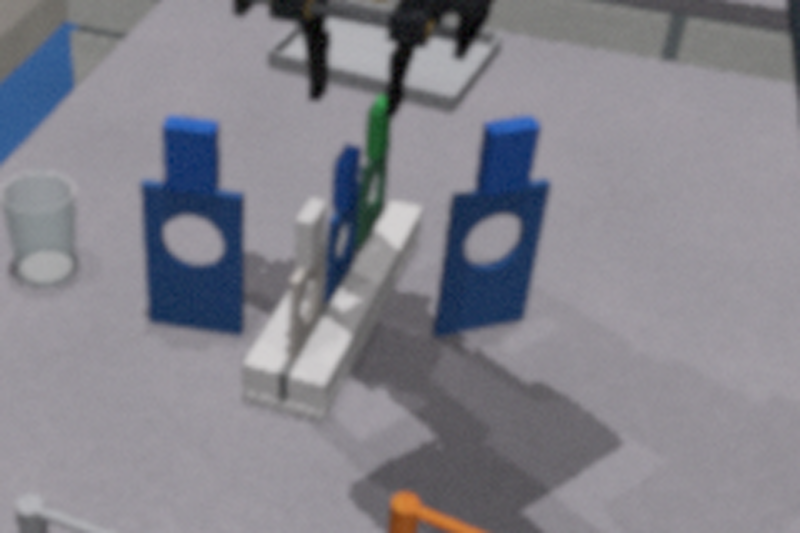

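The crop shows the fingertips at about (315,95) and (393,110), straddling the rack's blue panel (347,150). The larger look-alikes stand about 0.2 m tall on either side, so I'll grasp a bit high to clear them.

```bash
python3 -m jog '[0.05,0.004,0.0015,0.02,0, 0.05,0,0,0.03,0, 0.05,0,0,0.024,0, 0.05,0,0,0,0, 0.05,0,0,0,0, 0.05,0,0,0,0]'; python3 -c "
from h import *
togo(.553,-.2035,.158,-.017)"
```

```text
time: 4.85
position: [0.5536, -0.2028, 0.1583]
tool_rot: [0.714, 0.701, 0.0, 0.002]
ft_force: [-0.4, 0.5, 1.4]
grip_width: 0.0502
grip_force: 0.0
t 4.85 pos [ 0.5536 -0.2028  0.1583] move now-axes [-0.0007 -0.0006  0.0003] roll -0.009 w 0.0502 gf 0.0 F [-0.4  0.5  1.4]
```

```bash
python3 -m jog '[0.005,0,0,0,0, 0.005,0,0,0,0, 0.005,0,0,0,0, 0.005,0,0,0,0, 0.005,0,0,0,0, 0.005,0,0,0,0]' 25; python3 -c "
from h import *
togo(.553,-.2035,.158,-.017)"
```

```text
time: 5.6
position: [0.5526, -0.2022, 0.1565]
tool_rot: [0.714, 0.701, -0.0, -0.0]
ft_force: [-0.2, -0.6, 0.3]
grip_width: 0.014
grip_force: 24.9
t 5.6 pos [ 0.5526 -0.2022  0.1565] move now-axes [-0.0013  0.0005 -0.0015] roll -0.009 w 0.014 gf 24.9 F [-0.2 -0.6  0.3]
```

```bash
python3 -m jog '[0.005,0,0,-0.01,0, 0.005,0,0,-0.01,0, 0.005,0,0,-0.015,0, 0.005,0,0,-0.02,0, 0.005,0,0,-0.03,0, 0.005,0,0,-0.035,0, 0.005,0,0,-0.04,0, 0.005,0,0,-0.04,0, 0.005,0,0,0,0, 0.005,0,0,0,0]'; python3 - <<'E'
from h import *
p=np.array([.577,.2134]);d=np.array([np.cos(.079),-np.sin(.079)])
q=p-.11*d; print(q)
togo(*q,.357,-.079)
for c in("top","side"): cv2.imwrite(f"pics/l_{c}.png",robot.camera(c))
a=cv2.imread("pics/l_side.png")[0:250,200:500];b=cv2.imread("pics/l_top.png")[100:350,300:600]
cv2.imwrite("pics/lift.png",cv2.resize(np.hstack([a,b]),(800,333)))
E
```

```text
time: 6.85
position: [0.5516, -0.2016, 0.3559]
tool_rot: [0.714, 0.701, -0.0, -0.001]
ft_force: [-0.7, -0.2, -0.9]
grip_width: 0.0141
grip_force: 25.0
[0.46734308 0.22208096]
t 6.85 pos [ 0.5516 -0.2016  0.3559] move now-axes [ 0.4221 -0.0921 -0.0005] roll 0.346 w 0.0141 gf 25.0 F [-0.7 -0.2 -0.9]
```

View pics/lift.png

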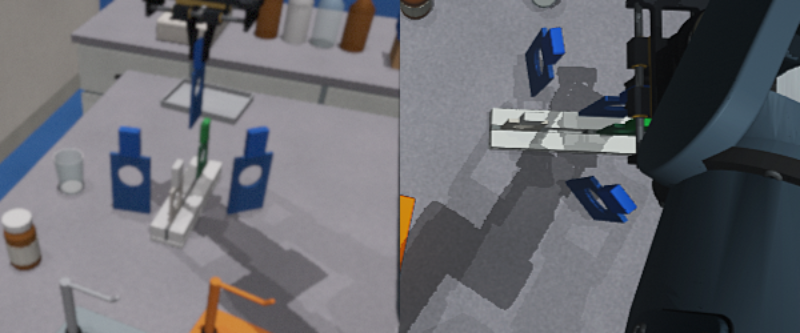

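The picture shows the blue panel held upright and clear (side crop 197,80), with white and green still in the rack.

```bash
python3 -m jog '[0.005,0.02,-0.004,0,0.05, 0.005,0.04,-0.009,0,0.05, 0.005,0.042,-0.009,0,0.05, 0.005,0.042,-0.009,0,0.05, 0.005,0.042,-0.009,0,0.05, 0.005,0.042,-0.009,0,0.05, 0.005,0.042,-0.009,0,0.05, 0.005,0.042,-0.009,0,0, 0.005,0.042,-0.009,0,0, 0.005,0.042,-0.009,0,0, 0.005,0.025,-0.005,0,0, 0.005,0,0,0,0, 0.005,0,0,0,0, 0.005,0,0,0,0]'; python3 -c "
from h import *
togo(.4673,.2221,.223,-.079)"
```

```text
time: 8.7
position: [0.4873, 0.2225, 0.3563]
tool_rot: [0.735, 0.678, -0.0, -0.0]
ft_force: [-0.8, -0.7, -0.6]
grip_width: 0.0138
grip_force: 25.0
t 8.7 pos [0.4873 0.2225 0.3563] move now-axes [-0.002  -0.0198  0.1334] roll -0.01 w 0.0138 gf 25.0 F [-0.8 -0.7 -0.6]
```

```bash
python3 -m jog '[0.005,-0.002,-0.02,0.02,0, 0.005,0,0,0.03,0, 0.005,0,0,0.03,0, 0.005,0,0,0.03,0, 0.005,0,0,0.023,0, 0.005,0,0,0,0, 0.005,0,0,0,0, 0.005,0,0,0,0]'; python3 - <<'E'
from h import *
togo(.577,.2134,.223,-.079)
a=robot.camera("side");b=robot.camera("top")
# predicted eye centre
o=robot.get_obs()["position"]; e=o-[0,0,.0155+.0605]; print("eye px",proj("side",[e]),proj("top",[e]))
t=np.array([.577,.2134,.14])+[-.049*.997,.049*.079,.014]; print("tip px",proj("side",[t]),proj("top",[t]))
cv2.imwrite("pics/pre.png",np.hstack([cv2.resize(a[160:310,200:360],(420,394),interpolation=cv2.INTER_CUBIC),cv2.resize(b[120:270,180:320],(368,394),interpolation=cv2.INTER_CUBIC)]))
E
```

```text
time: 9.7
position: [0.4683, 0.2229, 0.2248]
tool_rot: [0.735, 0.678, 0.001, 0.001]
ft_force: [0.1, -0.9, -1.4]
grip_width: 0.0142
grip_force: 25.0
t 9.7 pos [0.4683 0.2229 0.2248] move now-axes [-0.0008  0.1091  0.0021] roll -0.006 w 0.0142 gf 25.0 F [ 0.1 -0.9 -1.4]
eye px [[316.80828002 235.17116914]] [[231.21413267 226.28250254]]
tip px [[288.48854409 222.44547684]] [[235.10846979 196.78113566]]
```

View pics/pre.png

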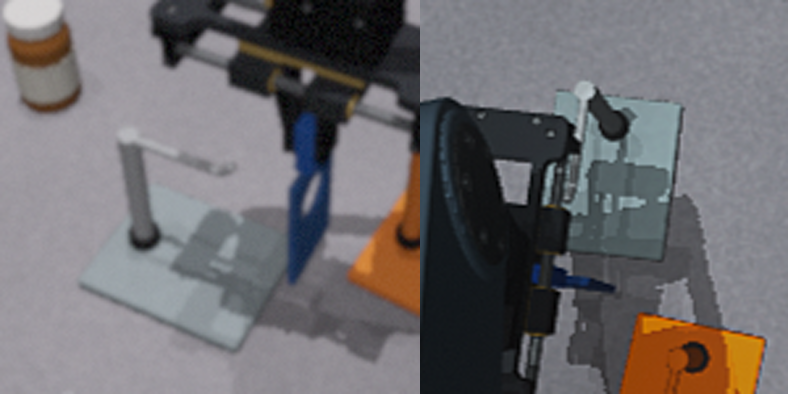

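Eye at side px (318,235) and peg tip at (288,223), both within 2 px of prediction. Threading now.

```bash
python3 -m jog '[0.005,-0.001,0.01,0.002,0, 0.005,0,0.012,0,0, 0.005,0,0.012,0,0, 0.005,0,0.012,0,0, 0.005,0,0.012,0,0, 0.005,0,0.012,0,0, 0.005,0,0.012,0,0, 0.005,0,0.012,0,0, 0.005,0,0.01,0,0, 0.005,0,0.005,0,0, 0.005,0,0,0,0, 0.005,0,0,0,0]'; python3 - <<'E'
from h import *
togo(.577,.2134,.1995,-.079)
a=robot.camera("side")
cv2.imwrite("pics/thr.png",cv2.resize(a[160:310,200:360],(640,600),interpolation=cv2.INTER_CUBIC))
E
```

```text
time: 11.3
position: [0.5754, 0.2133, 0.2215]
tool_rot: [0.735, 0.678, -0.0, -0.0]
ft_force: [-1.1, -0.3, -1.3]
grip_width: 0.0137
grip_force: 25.0
t 11.3 pos [0.5754 0.2133 0.2215] move now-axes [0.0003 0.0016 0.022 ] roll -0.003 w 0.0137 gf 25.0 F [-1.1 -0.3 -1.3]
```

View pics/thr.png

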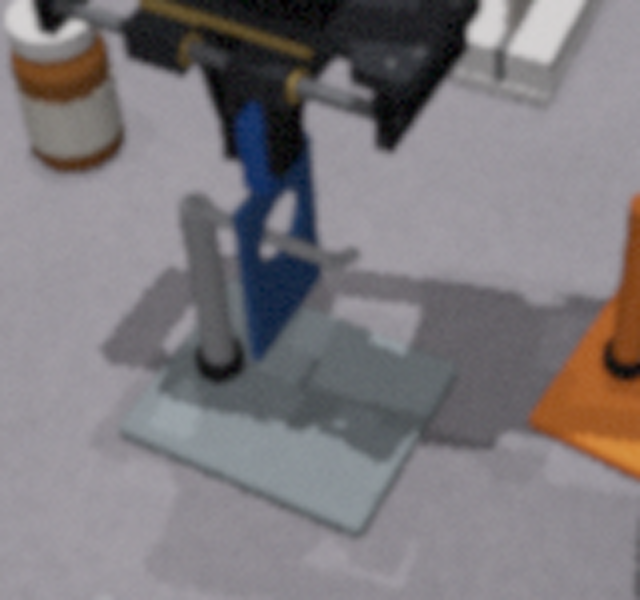

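The peg (tip at crop 345,255) now passes through the eye at (280,235). I'll lower until contact.

```bash
python3 -m jog '[0.005,0,0.001,0.008,0, 0.005,0,0,0.006,0, 0.005,0,0,0.004,0, 0.005,0,0,0.002,0, 0.005,0,0,0,0, 0.005,0,0,0,0]'; python3 -m jog '[0.005,0,0,0.001,0, 0.005,0,0,0,0]';python3 -m jog '[0.005,0,0,0.001,0, 0.005,0,0,0,0]'
```

```text
time: 12.1
position: [0.5771, 0.2132, 0.2017]
tool_rot: [0.735, 0.678, 0.0, 0.0]
ft_force: [0.7, 1.1, -1.4]
grip_width: 0.0139
grip_force: 25.0
time: 12.35
position: [0.5769, 0.2131, 0.2006]
tool_rot: [0.735, 0.678, 0.0, 0.0]
ft_force: [-0.4, 0.4, -1.2]
grip_width: 0.0139
grip_force: 25.0
time: 12.6
position: [0.5768, 0.2131, 0.1995]
tool_rot: [0.735, 0.678, -0.0, -0.0]
ft_force: [0.5, -0.2, -0.9]
grip_width: 0.0137
grip_force: 25.0
```

```bash
for i in 1 2 3; do python3 -m jog '[0.005,0,0,0.001,0, 0.005,0,0,0,0, 0.005,0,0,0,0]' | grep -E "position|ft_"; done
```

```text
position: [0.5769, 0.2131, 0.1985]
ft_force: [-0.0, -0.3, -1.5]
position: [0.577, 0.2132, 0.1982]
ft_force: [-3.0, 0.5, 4.8]
position: [0.5771, 0.2132, 0.198]
ft_force: [-3.5, -0.4, 9.1]
```

Contact at z 0.198. Easing up 1.5 mm to unload, then opening gently.

```bash
python3 -m jog '[0.005,0,0,-0.0015,0, 0.005,0,0,0,0, 0.005,0,0,0,0, 0.005,0,0,0,0]' 4 | grep -E "pos|ft_|grip"; python3 -m jog '[0.016,0,0,0,0, 0.016,0,0,0,0, 0.018,0,0,0,0, 0.02,0,0,0,0, 0.022,0,0,0,0, 0.026,0,0,0,0, 0.03,0,0,0,0, 0.036,0,0,0,0, 0.042,0,0,0,0, 0.05,0,0,0,0, 0.06,0,0,0,0, 0.06,0,0,0,0, 0.06,0,0,0,0, 0.06,0,0,0,0, 0.06,0,0,0,0]'; python3 - <<'E'
from h import *
a=robot.camera("side")
cv2.imwrite("pics/rel.png",cv2.resize(a[160:310,200:360],(640,600),interpolation=cv2.INTER_CUBIC))
E
```

```text
position: [0.5773, 0.2132, 0.1982]
ft_force: [-0.5, 0.1, 1.9]
grip_width: 0.0141
grip_force: 4.0
time: 16.1
position: [0.5769, 0.2131, 0.198]
tool_rot: [0.735, 0.678, -0.0, -0.0]
ft_force: [-0.2, 0.2, -0.5]
grip_width: 0.0598
grip_force: 0.0
```

View pics/rel.png

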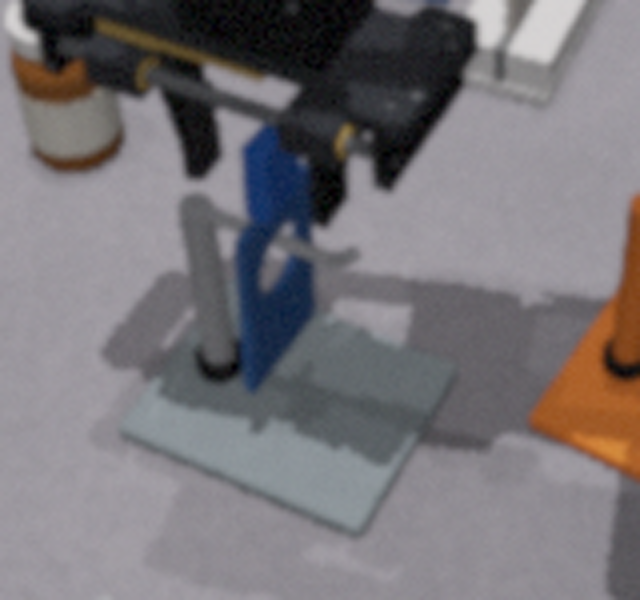

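The panel hangs on the peg (eye top at crop 285,235) and the fingers are open and clear of it. Retreating straight up.

```bash
python3 -m jog '[0.06,0,0,-0.008,0, 0.06,0,0,-0.012,0, 0.06,0,0,-0.02,0, 0.06,0,0,-0.03,0, 0.06,0,0,-0.04,0, 0.06,0,0,-0.04,0, 0.06,0,0,0,0, 0.06,0,0,0,0, 0.06,0,0,0,0, 0.06,0,0,0,0, 0.06,0,0,0,0, 0.06,0,0,0,0, 0.06,0,0,0,0, 0.06,0,0,0,0, 0.06,0,0,0,0, 0.06,0,0,0,0]'; python3 -m jog '[0.06,0,0,0,0,0.06,0,0,0,0,0.06,0,0,0,0,0.06,0,0,0,0,0.06,0,0,0,0,0.06,0,0,0,0,0.06,0,0,0,0,0.06,0,0,0,0,0.06,0,0,0,0,0.06,0,0,0,0,0.06,0,0,0,0,0.06,0,0,0,0,0.06,0,0,0,0,0.06,0,0,0,0,0.06,0,0,0,0,0.06,0,0,0,0]' >/dev/null; python3 - <<'E'
from h import *
a=robot.camera("side"); b=robot.camera("side"); robot.camera("side"); robot.camera("side"); d=robot.camera("side")
w=(slice(190,290),slice(235,300)); print(np.abs(a[w].astype(int)-b[w]).mean(),np.abs(a[w].astype(int)-d[w]).mean())
cv2.imwrite("pics/end.png",cv2.resize(d[80:320,200:440],(600,600),interpolation=cv2.INTER_CUBIC))
E
```

```text
time: 18.15
position: [0.5769, 0.2131, 0.3481]
tool_rot: [0.735, 0.678, 0.0, 0.0]
ft_force: [0.3, -0.0, -0.1]
grip_width: 0.0603
grip_force: 0.0
1.7304102564102564 1.7204615384615385
```

View pics/end.png

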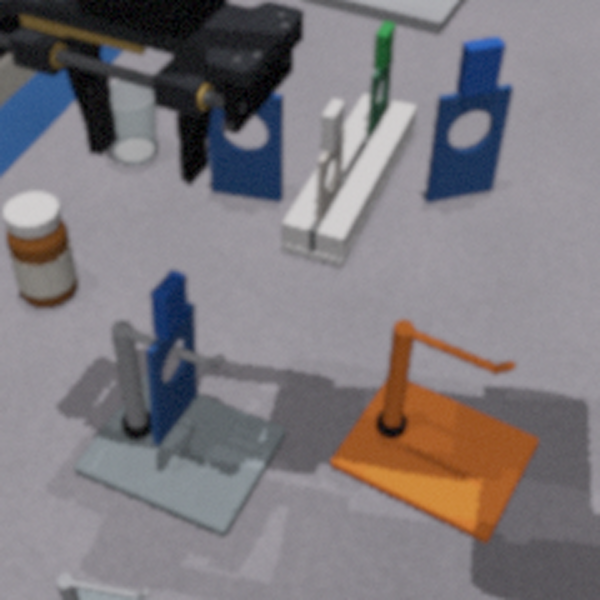

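The panel hangs at rest on the grey peg at (172,355), the frame differences show only noise, and white and green are in the rack. Handing in.

```bash
python3 -c "
from rig import robot
print(robot.hand_in())"
```

```text
the job is handed in; nothing more can be done
None
```

The blue panel hangs by its eye on the larger grey stand's peg, at rest in the last pictures with the gripper well clear. The white and green panels are still in the rack, and the job was handed in at about 20 s on the robot's clock.

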